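# Hook a stone box out of the shelf and stack it on its fellow

## Task

Use the pull hook to draw the blue-lidded box forward out of the low shelf until it stands wholly clear in front of it, without touching it with the gripper before then, and stand the hook back upright on the bench. Then pick up the blue-lidded box and stack it gently on the yellow-lidded box, right way up and lined up with it (either way round), all four feet fully home in the recesses of its lid. Leave the yellow-lidded box, the grey-lidded box and everything else on the bench where they are, and let go.

Things in the scene. Friction and masses are not known exactly. Their poses are not given: they have to be found in the camera images.
- blue_box: White plastic stacking box with fixed BLUE lid, about 0.25 kg, in one of the shelf's two bays (which one varies), lip to the open front. Origin: centre of its underside (bottom of the feet), z up. 90 mm long (x), 60 mm wide (y, the width to grip), 50 mm high. Four round feet 8 mm high, tapering from 12 mm across to 9 mm at the bottom, at x = +-31, y = +-16 mm.
- blue_gap (a point): Middle of the floor of the blue box's pull trough, at x = -54.5, y = 0, z = 20 mm in the box's frame; same axes. The trough, in the lid's colour, is 44 mm wide (y). A hook fits the 19 mm gap between the box face (x = -45 mm) and the upright lip (x = -64 to -68 mm), whose top is 14 mm above this point (34 mm above the bench).
- yellow_box: Identical box with a YELLOW lid, about 0.6 kg, loose on the bench: the one to stack on. Same size, origin, feet, trough and lip as blue_box.
- yellow_lid (a point): Centre of the yellow lid's top, 50 mm above the yellow box's origin; same axes. All these lids have four square recesses, 16 mm wide and 5 mm deep, at x = +-31, y = +-16 mm: with the feet home the upper box's origin is 45 mm above the lower's, and 3 mm of daylight remains between them.
- grey_box: Identical box with a GREY lid in the other bay of the shelf, to be left alone. Same size and origin as blue_box.
- hook: Pull hook, 0.12 kg, that stands by itself on the bench. Dark wooden block handle 40 mm (x) by 24 mm (y, the width to grip) by 52 mm high; origin at the centre of the block's underside, z up. From the block an 8 mm thick steel rod runs along +x, its axis 30 mm above the underside, to x = 95 mm, where it turns straight down to the level of the underside.
- hook_tip (a point): Lowest point of the hook's downturned end (8 mm thick), at x = 95 mm, y = 0, z = 0 in the hook's frame; same axes.
- shelf: Fixed low wooden shelf, 200 mm deep (x), 208 wide (y), open at its -x side, towards the robot. Origin: centre of its underside; open front at x = -100 mm. No floor: boxes stand on the bench. Two bays 89 mm wide, centred at y = +-49.5 mm, between upright walls 10 mm thick; open back with a stop rail. Roof of steel bars 22 mm apart in a wooden frame, underside 90 mm, top 106 mm above the bench.
- bottle: Pink bottle near yellow_box's +y side, 48 mm across, 95 mm high, origin at the centre of its underside. Leave alone.
- jar: Glass jar with metal cap beyond yellow_box's +x end, 44 mm across, 60 mm high, origin at the centre of its underside. Leave alone.
- tin: Brass tin near yellow_box's -y side, 36 mm across, 26 mm high, origin at the centre of its underside. Leave alone.
- tumbler: Steel tumbler, 60 mm across, 120 mm high, origin at the centre of its underside. Leave alone.
- driver: Screwdriver with red handle, 150 mm long, lying along its x. Leave alone.
- loupe: Black eye loupe, 32 mm across, 22 mm high, origin at the centre of its underside. Leave alone.
Not all that is in view belongs to the job. What is shaped like the blue_box but red is not meant. What is shaped like the hook but green is not meant.

How it is judged:
By the outcome, as a careful person would: the job done as asked, in the order asked, and still so for the second after the job is handed in, with the robot touching nothing.
It also fails if it takes over 72 s, if anything falls off the work surface, if the arm or the gripper's body presses on something with over 40 N, if the wrist force passes 120 N, or if a joint passes its speed limit or range.

## Robot

A 6-joint arm with a two-finger parallel gripper is mounted at the origin on the work surface. World frame = base frame: x ahead of the robot, y to its left, z up, the work surface at z = 0. Lengths are in m, angles in rad, forces in N, time in s.
With the tool pointing down it reaches from about 0.2 to 0.875 m from the base axis. Payload 3.4 kg.
Tool frame: the origin (TCP) lies at the very end of the fingers, on their centre line; the grasp point (between the pads) lies 19 mm behind it; z points along the fingers, y is the line along which they close (so a half turn about z gives the same grasp; the last joint's range is limited). The gripper opens to 94 mm and grips with 3 to 60 N. Pads are 16 mm wide; open, the fingers measure 119 mm over their backs; the gripper's body (75 mm by 177 mm) begins 78 mm behind the grasp point.
Start: joints at [-1.24, 0.276, 1.505, -0, 1.361, -0.121], TCP at [0.251, -0.517, 0.177] pointing down, gripper open.
Joint ranges: [-2.89, 2.89], [-0.75, 2.08], [0.22, 2.7], [-1.18, 4.32], [0.11, 2.71], [-2.7, 2.7]. Speed limits (rad/s): [2.57, 2.57, 3.14, 3.14, 3.14, 3.14].

## Interface

Orientations are given as a unit quaternion [w, x, y, z].
In Python, from plant import monitor, cams, sign_off gives the robot as it stands.
- The arm moves only by the tool arm_command, never from a script. Its argument "targets" is a list that holds one entry, the list of rows, each a list of 7 numbers: the shift along the tool's x, y, z in cm, then the turn, a rotation vector about the tool's x, y, z in units of 5 degrees (1.0 is 5 degrees), then the opening, from 0 (shut) to 1 (fully open). In form: [[[x, y, z, ax, ay, az, grip], ...]]. A call has 1 to 20 rows; each row shifts and turns the commanded pose from where the row before left it, along the tool's axes as they then stand; what a row does not reach is not made up. A row lasts 1/12 s, in which the tool goes at most 41.7 mm and 7.16 degrees, less where a joint would pass 70% of its speed; a pose out of reach is approached as far as the arm can. A call with a gripper value outside its range is refused whole. The fingers move at their own pace and stop on an object; the grip force is fixed at half the most. Time passes only in rows, so rows that do not move let the fingers close. It gives the time, the measured TCP pose, the force, the opening and the grip force at its end, in the units of the state.
- monitor.get_obs(): the state, without advancing time (a new reading comes with each control period).
- cams.capture(name): name is "scene" or "top"; returns a dict with "color" (384x512x3 uint8, blue, green, red), "fovy" (degrees; the focal length in pixels is half the picture's height over the tangent of half this angle, whatever the lens; pixels are square), "cx", "cy" (the principal point, pixels), "k1" (the pictures are not rectified: a ray, as slopes to the right and down, at radius r is drawn at 1 + k1 r^2 times it, then the intrinsics apply), "extrinsics" (4x4, takes a point from camera to world coordinates). Camera axes: x right, y down, z forward; pixel columns grow to the right and rows downward; lengths in m; the calibration is good to about 2 mm. A picture is of the moment at which its call begins. There is no depth.
- sign_off(): hands the job in; it is judged then, once.
The state is a dict: "time_s": time; "joints": joint angles; "qd": joint speeds; "effort": joint torques, N m; "tool_pos": TCP position; "tool_rot": TCP orientation; "wrist_force": force on the tool from outside, world axes, zero at the start; "wrist_torque": the same for the moment, N m; "gripper_width": finger opening in m; "grasp_force": force on a finger pad.
Only numpy, scipy, OpenCV 4.12 (cv2) and the standard library are available. Lean on these libraries where they do the work, as an engineer would, in place of code of your own. Each camera call takes 0.05 s, during which the arm holds its last target. There are 200 camera calls.

## Working session

There is one attempt and no reset: what is moved stays moved. The work goes in short steps, Python scripts to look and compute and a tool call to move; the robot and the scene stay as the last step left them, time stands still between calls to the robot, and variables do not carry over. Pictures are saved under pics/ and viewed, at most 10 in all, crops included, and the job is handed in when it is done.

Besides the shell and the picture viewer there is one more tool, called after "Request:" as name(argument=value, ...) on one line, values as JSON. arm_command: Moves the arm, as the interface text tells. Its arguments: {"type":"object","properties":{"targets":{"type":"array"}},"required":["targets"]}

```bash
mkdir -p pics; ls
cat > h.py <<'E'
import numpy as np, cv2
from plant import monitor, cams
def cap(n,save=None):
    c=cams.capture(n)
    if save: cv2.imwrite(f'pics/{save}.png',c['color'])
    return c
def K(c):
    h=c['color'].shape[0]; f=h/2/np.tan(np.radians(c['fovy'])/2)
    return np.array([[f,0,c['cx']],[0,f,c['cy']],[0,0,1.]])
def ray(c,u,v):
    k=K(c); d=np.array([(u-k[0,2])/k[0,0],(v-k[1,2])/k[0,0]]); s=d.copy()
    for _ in range(20): s=d/(1+c['k1']*(s@s))
    E=np.array(c['extrinsics']); return E[:3,3],E[:3,:3]@np.array([s[0],s[1],1.])
def on(c,u,v,z):
    o,d=ray(c,u,v); return (o+d*(z-o[2])/d[2])
def proj(c,p):
    E=np.array(c['extrinsics']); q=E[:3,:3].T@(np.array(p)-E[:3,3]); s=q[:2]/q[2]; s=s*(1+c['k1']*(s@s)); k=K(c)
    return s*k[0,0]+k[:2,2]
E
python3 - <<'E'
from h import *
for n in('scene','top'):
    c=cap(n,n+'0'); print(n,c['fovy'],c['cx'],c['cy'],c['k1'],np.round(c['extrinsics'],3).tolist())
    cv2.imwrite(f'pics/{n}0b.png',cv2.resize(c['color'],(800,600),interpolation=cv2.INTER_CUBIC))
print(monitor.get_obs())
E
```

```text
pics
scene 47.762563443094024 242.81744085248582 194.44286866970563 0.0005818882962988103 [[0.142, 0.818, -0.557, 1.165], [0.99, -0.114, 0.084, -0.1], [0.005, -0.563, -0.826, 1.026], [0.0, 0.0, 0.0, 1.0]]
top 43.876280340848574 258.60878215659403 194.32681199718238 -0.07205857060972726 [[0.011, -0.98, 0.198, 0.211], [-1.0, -0.009, 0.012, -0.02], [-0.01, -0.198, -0.98, 1.643], [0.0, 0.0, 0.0, 1.0]]
{'time_s': 0.1, 'joints': array([-1.24001867e+00,  2.76508970e-01,  1.50598224e+00,  7.29994209e-06,
        1.36068779e+00, -1.20955465e-01]), 'qd': array([ 0.00143587, -0.00146196, -0.00265938,  0.00040632,  0.00242256,
        0.00213389]), 'effort': array([ 1.35848572e-03, -4.05457842e+01, -2.37780279e+01,  7.03284913e-02,
        2.98669317e-02, -4.35544985e-05]), 'tool_pos': array([ 0.25084631, -0.51679806,  0.17661395]), 'tool_rot': array([-7.89185709e-04,  9.74600271e-01,  2.23950180e-01, -7.95106048e-05]), 'wrist_force': array([ 0.00604719,  0.30663595, -0.11406965]), 'wrist_torque': array([ 0.06185421,  0.00305152, -0.03157385]), 'grasp_force': 0.0, 'gripper_width': 0.09397717821237514}
```

View pics/scene0b.png

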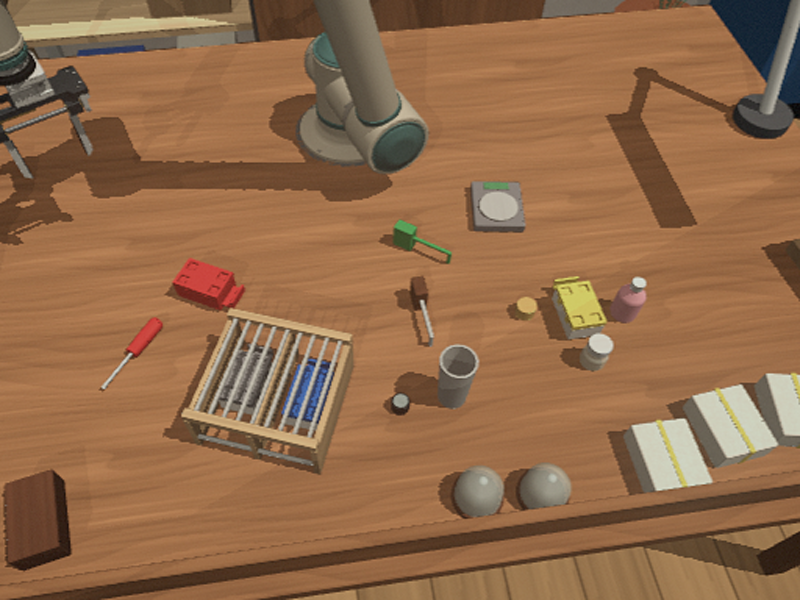

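View pics/top0b.png

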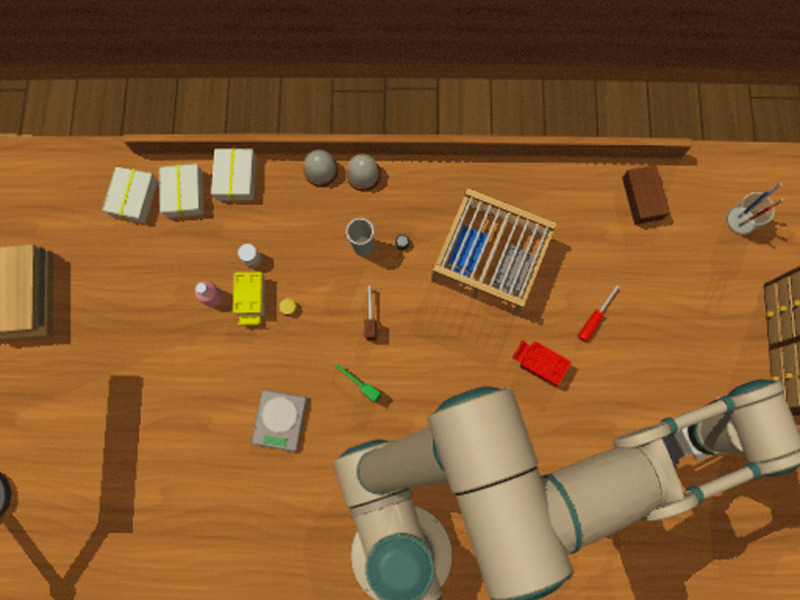

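The scene view shows the shelf at about (270,390) with the blue box in its +y bay. The dark hook is at (420,310), the yellow box at (580,305) with the bottle, jar and tin around it, and the red and green decoys are clear of it. In the top view the shelf is at (495,248), the blue lid at (468,248), the hook at (370,315) with its rod towards +x, and the yellow box at (248,297).

Run:
```python
from h import *
T=cams.capture('top');S=cams.capture('scene')
np.set_printoptions(precision=4,suppress=True)
def mask(c,lo,hi,roi):
    m=cv2.inRange(cv2.cvtColor(c['color'],cv2.COLOR_BGR2HSV),lo,hi); r=np.zeros_like(m); x0,y0,x1,y1=[int(a*.64) for a in roi]; r[y0:y1,x0:x1]=m[y0:y1,x0:x1]; return r
def rect(c,m,z,name):
    v,u=np.nonzero(m); P=np.array([on(c,a,b,z)[:2] for a,b in zip(u,v)],np.float32)
    (cx,cy),(w,h),a=cv2.minAreaRect(P); print(name,len(P),'c',cx,cy,'wh',w,h,'ang',a,'mean',P.mean(0))
    print('   box',cv2.boxPoints(((cx,cy),(w,h),a)).round(4).tolist()); return P
for n,c,roi in(('T',T,(430,190,560,310)),('S',S,(180,300,360,470))):
    rect(c,mask(c,(105,130,50),(130,255,255),roi),.05,n+' blue')
for n,c,roi in(('T',T,(225,260,270,335)),('S',S,(550,270,610,340))):
    m=mask(c,(22,150,120),(35,255,255),roi); rect(c,m,.05,n+' yel all')
    k=cv2.morphologyEx(m,cv2.MORPH_CLOSE,np.ones((5,5),np.uint8)); 
    m2=cv2.morphologyEx(k,cv2.MORPH_OPEN,np.ones((25,25) if n=='T' and False else (11,11),np.uint8)); rect(c,m2,.05,n+' yel open')
# hook handle: dark brown
for n,c,roi in(('T',T,(355,280,385,345)),('S',S,(405,270,445,350))):
    h=cv2.cvtColor(c['color'],cv2.COLOR_BGR2HSV)
    x0,y0,x1,y1=[int(a*.64) for a in roi]
    cv2.imwrite(f'pics/hook{n}.png',cv2.resize(c['color'][y0:y1,x0:x1],None,fx=6,fy=6,interpolation=cv2.INTER_NEAREST))
a=[cv2.resize(T['color'][y0:y1,x0:x1],(400,400*(y1-y0)//(x1-x0)),interpolation=cv2.INTER_CUBIC)for x0,y0,x1,y1 in[(272,117,362,202)]]
b=[cv2.resize(T['color'][y0:y1,x0:x1],None,fx=6,fy=6,interpolation=cv2.INTER_CUBIC)for x0,y0,x1,y1 in[(215,175,255,225),(140,165,180,215)]]
c=[cv2.resize(S['color'][y0:y1,x0:x1],None,fx=4,fy=4,interpolation=cv2.INTER_CUBIC)for x0,y0,x1,y1 in[(115,190,235,310),]]+[cv2.resize(S['color'][170:230,255:285],None,fx=6,fy=6,interpolation=cv2.INTER_CUBIC)]
W=np.zeros((600,800,3),np.uint8)
def put(i,x,y,s=1): i=cv2.resize(i,None,fx=s,fy=s)if s!=1 else i; i=i[:600-y,:800-x]; W[y:y+i.shape[0],x:x+i.shape[1]]=i
put(a[0],0,0);put(b[0],400,0,.8);put(b[1],600,0,.8);put(c[0],400,250,.7);put(c[1],0,385,.6);cv2.imwrite('pics/comp.png',W)
```

```text
T blue 287 c 0.6537813544273376 -0.13714246451854706 wh 0.055555786937475204 0.10317602008581161 ang 68.27530670166016 mean [ 0.6574 -0.1398]
   box [[0.5956000089645386, -0.14390000700950623], [0.6913999915122986, -0.18199999630451202], [0.7120000123977661, -0.13040000200271606], [0.616100013256073, -0.09220000356435776]]
S blue 240 c 0.6508696675300598 -0.1414823681116104 wh 0.048136867582798004 0.1038183644413948 ang 67.84626770019531 mean [ 0.6582 -0.1392]
   box [[0.5936999917030334, -0.14419999718666077], [0.6898999810218811, -0.18330000340938568], [0.7080000042915344, -0.1387999951839447], [0.6118999719619751, -0.09960000216960907]]
T yel all 579 c 0.5425838828086853 0.3443826138973236 wh 0.11798835545778275 0.06265967339277267 ang 2.858489990234375 mean [0.5466 0.3442]
   box [[0.4821000099182129, 0.3727000057697296], [0.4851999878883362, 0.3100999891757965], [0.6031000018119812, 0.3160000145435333], [0.5999000072479248, 0.37860000133514404]]
T yel open 601 c 0.5425838828086853 0.3443826138973236 wh 0.11798835545778275 0.06265967339277267 ang 2.858489990234375 mean [0.5452 0.3437]
   box [[0.4821000099182129, 0.3727000057697296], [0.4851999878883362, 0.3100999891757965], [0.6031000018119812, 0.3160000145435333], [0.5999000072479248, 0.37860000133514404]]
S yel all 67 c 0.5524333119392395 0.3416367173194885 wh 0.10229629278182983 0.05995165556669235 ang 3.3721818923950195 mean [0.5546 0.3364]
   box [[0.49959999322891235, 0.3686000108718872], [0.5030999779701233, 0.30869999527931213], [0.6053000092506409, 0.31470000743865967], [0.6017000079154968, 0.37459999322891235]]Traceback (most recent call last):
  File "<stdin>", line 15, in <module>
  File "<stdin>", line 8, in rect
cv2.error: OpenCV(4.12.0) /io/opencv/modules/imgproc/src/convhull.cpp:143: error: (-215:Assertion failed) total >= 0 && (depth == CV_32F || depth == CV_32S) in function 'convexHull'
```

Run:
```python
from h import *
T=cap('top');S=cap('scene')
W=np.zeros((600,800,3),np.uint8)
def put(c,x0,y0,x1,y1,f,X,Y):
    i=cv2.resize(c['color'][y0:y1,x0:x1],None,fx=f,fy=f,interpolation=cv2.INTER_CUBIC); W[Y:Y+i.shape[0],X:X+i.shape[1]]=i
put(T,272,117,362,202,4,0,0)      # shelf top: u=272+X/4
put(T,225,180,251,220,7,370,0)    # hook top
put(T,140,167,175,212,6,560,0)    # yellow top
put(S,115,190,230,310,2,0,350)    # shelf scene
put(S,258,172,284,224,5,240,340)  # hook scene
put(S,345,170,415,240,4,400,300)  # yellow scene
cv2.imwrite('pics/comp.png',W)
```

```text
(no output)
```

View pics/comp.png

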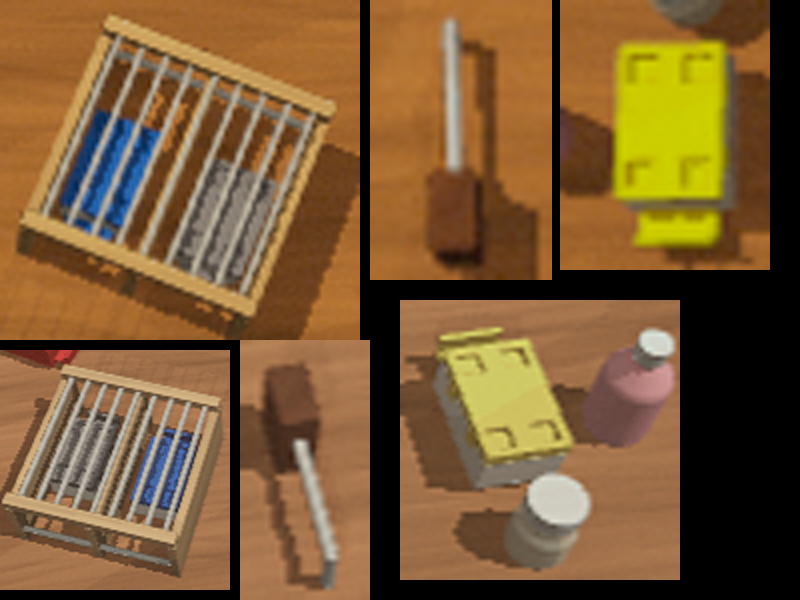

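The composite shows the shelf top corners at (110,15), (335,105), (250,313), (20,213), with the blue lid under the left bay from (95,112) to (65,205). The hook's rod end is at (450,20) and its block top spans (430,170)-(478,250). The yellow lid's corners are at (620,42), (727,42), (725,200), (614,198) with the trough towards the robot.

Run:
```python
from h import *
np.set_printoptions(precision=4,suppress=True)
T=cap('top');S=cap('scene')
f=lambda c,P,x0,y0,X0,Y0,s,z:np.array([on(c,x0+(a-X0)/s-.5+.5/s,y0+(b-Y0)/s-.5+.5/s,z)[:2] for a,b in P])
sh=f(T,[(110,17),(335,106),(250,314),(20,214)],272,117,0,0,4,.106); print('shelf',sh,sh.mean(0))
for i in range(4):
    d=sh[(i+1)%4]-sh[i]; print(np.hypot(*d),np.degrees(np.arctan2(d[1],d[0])))
sh2=f(S,[(66,366),(219,402),(180,548),(5,500)],115,190,0,350,2,.106); print('shelf S',sh2,sh2.mean(0))
y=f(T,[(619,42),(727,42),(724,201),(613,198)],140,167,560,0,6,.05); print('yel',y,y.mean(0))
y2=f(S,[(437,358),(525,338),(574,443),(486,461)],345,170,400,300,4,.05); print('yelS',y2,y2.mean(0))
for y_ in(y,y2):
    for i in range(4):
        d=y_[(i+1)%4]-y_[i]; print(np.hypot(*d),np.degrees(np.arctan2(d[1],d[0])))
# hook block top via masks; rod line
h=f(T,[(432,171),(476,171),(477,250),(427,248)],225,180,370,0,7,.052); print('hook block',h,h.mean(0))
r=f(T,[(450,18),(450,24),(455,168)],225,180,370,0,7,.034); print('rod T',r)
r2=f(S,[(333,553),(302,440)],258,172,240,340,5,.034); print('rod S',r2)
print('tipS',f(S,[(328,588)],258,172,240,340,5,0))
h2=f(S,[(266,372),(306,366),(317,415),(273,425)],258,172,240,340,5,.052); print('hblockS',h2,h2.mean(0))
```

```text
shelf [[ 0.7765 -0.1368]
 [ 0.6994 -0.3259]
 [ 0.5202 -0.2503]
 [ 0.6031 -0.0609]] [ 0.6498 -0.1935]
0.2041217474363123 -112.17413088815613
0.1945372792076889 157.14381013266166
0.20676271933291007 66.34580029131698
0.18924610903216527 -23.654098258430164
shelf S [[ 0.5215 -0.2484]
 [ 0.602  -0.0615]
 [ 0.7858 -0.1271]
 [ 0.6993 -0.3216]] [ 0.6522 -0.1896]
yel [[0.6016 0.3773]
 [0.602  0.3145]
 [0.5089 0.3116]
 [0.51   0.3755]] [0.5556 0.3448]
yelS [[0.5155 0.3089]
 [0.5073 0.3749]
 [0.5962 0.3801]
 [0.6018 0.3173]] [0.5552 0.3453]
0.06277141334545058 -89.57726821180843
0.09318009701574446 -178.21937028791686
0.0638918741968091 88.993548679547
0.0915670775499982 1.1157743517071688
0.06643224078324766 97.07384526395106
0.08909295768767002 3.3878991469898243
0.06309796998264025 -84.88804125155447
0.08678051792539114 -174.48207013039763
hook block [[0.4972 0.0837]
 [0.4974 0.0624]
 [0.4587 0.0612]
 [0.4594 0.0853]] [0.4782 0.0732]
rod T [[0.5774 0.0777]
 [0.5743 0.0776]
 [0.502  0.0737]]
rod S [[0.5724 0.0803]
 [0.4974 0.0769]]
tipS [[0.5739 0.0796]]
hblockS [[0.4612 0.0619]
 [0.4602 0.0848]
 [0.4941 0.0848]
 [0.4974 0.0596]] [0.4783 0.0728]
```

Request:
arm_command(targets=[[[0,0,0,0,0,1.15,1],[0,0,0,0,0,1.15,1],[0,0,0,0,0,1.15,1],[0,0,0,0,0,1.15,1],[1.6,-3.6,0,0,0,0,1],[1.6,-3.6,0,0,0,0,1],[1.6,-3.6,0,0,0,0,1],[1.6,-3.6,0,0,0,0,1],[1.6,-3.6,0,0,0,0,1],[1.6,-3.6,0,0,0,0,1],[1.6,-3.6,0,0,0,0,1],[1.6,-3.6,0,0,0,0,1],[1.6,-3.6,0,0,0,0,1],[1.6,-3.6,0,0,0,0,1],[1.6,-3.6,0,0,0,0,1],[1.6,-3.6,0,0,0,0,1],[1.6,-3.6,0,0,0,0,1],[1.6,-3.6,0,0,0,0,1],[1.6,-3.6,0,0,0,0,1],[1.6,-3.6,0,0,0,0,1]]])

```text
time_s: 2.07
tool_pos: [0.4781, 0.0729, 0.1776]
tool_rot: [0.0, 1.0, 0.025, 0.0]
wrist_force: [1.4, 0.3, -0.4]
gripper_width: 0.094
grasp_force: 0.0
```

```bash
cat >> h.py <<'E'
def st(*tgt):
    o=monitor.get_obs(); p=o['tool_pos']; q=o['tool_rot']; a=np.degrees(2*np.arctan2(q[2],q[1])); a=(a+180)%360-180
    print('t',round(o['time_s'],2),'p',np.round(p,4),'a',round(a,2),'q',np.round(q,4),'F',np.round(o['wrist_force'],1),'w',round(o['gripper_width'],4),'g',round(o['grasp_force'],1))
    for x,y,z,A in tgt:
        r=np.radians(A); d=np.array([x,y,z])-p
        print('turn units',round((a-A)/5,3),'then cm',np.round(100*np.array([d[0]*np.cos(r)+d[1]*np.sin(r),d[0]*np.sin(r)-d[1]*np.cos(r),-d[2]]),2))
    return o
E
python3 -c "
from h import *
st((.478,.073,.018,3))"
```

```text
t 2.07 p [0.4781 0.0729 0.1776] a 2.91 q [1.000e-04 9.997e-01 2.540e-02 4.000e-04] F [ 1.4  0.3 -0.4] w 0.094 g 0.0
turn units -0.019 then cm [-1.000e-02 -2.000e-02  1.596e+01]
```

Request:
arm_command(targets=[[[0,0,3.5,0,0,0,1],[0,0,3.5,0,0,0,1],[0,0,3.5,0,0,0,1],[0,0,2.5,0,0,0,1],[0,0,2,0,0,0,1],[0,0,0.95,0,0,0,1],[0,0,0,0,0,0,0.2],[0,0,0,0,0,0,0],[0,0,0,0,0,0,0],[0,0,0,0,0,0,0],[0,0,0,0,0,0,0],[0,0,0,0,0,0,0],[0,0,0,0,0,0,0],[0,0,-2,0,0,0,0],[0,0,-3,0,0,0,0],[0,0,-2,0,0,0,0],[0,0,0,0,0,0,0]]])

```text
time_s: 3.48
tool_pos: [0.4813, 0.0709, 0.092]
tool_rot: [0.0, 1.0, 0.025, 0.004]
wrist_force: [1.1, -0.3, 0.1]
gripper_width: 0.0241
grasp_force: 0.0
```

```bash
python3 -c "
from h import *
o=st()
S=cap('scene');T=cap('top')
p=o['tool_pos']
W=np.zeros((600,800,3),np.uint8)
for c,X in((S,0),(T,400)):
    tip=p+np.array([.095,.005,-.018]); u,v=proj(c,tip); print(u,v)
    u0,v0=int(u)-33,int(v)-50; print(u0,v0)
    i=cv2.resize(c['color'][v0:v0+100,u0:u0+66],None,fx=6,fy=6,interpolation=cv2.INTER_CUBIC); W[:600,X:X+396]=i
cv2.imwrite('pics/grip.png',W)
"
```

```text
t 3.48 p [0.4813 0.0709 0.092 ] a 2.89 q [1.000e-04 9.997e-01 2.520e-02 4.500e-03] F [ 1.1 -0.3  0.1] w 0.0241 g 0.0
275.83461866147996 207.59685597332003
242 157
235.86233511932588 179.83413824769497
202 129
```

View pics/grip.png

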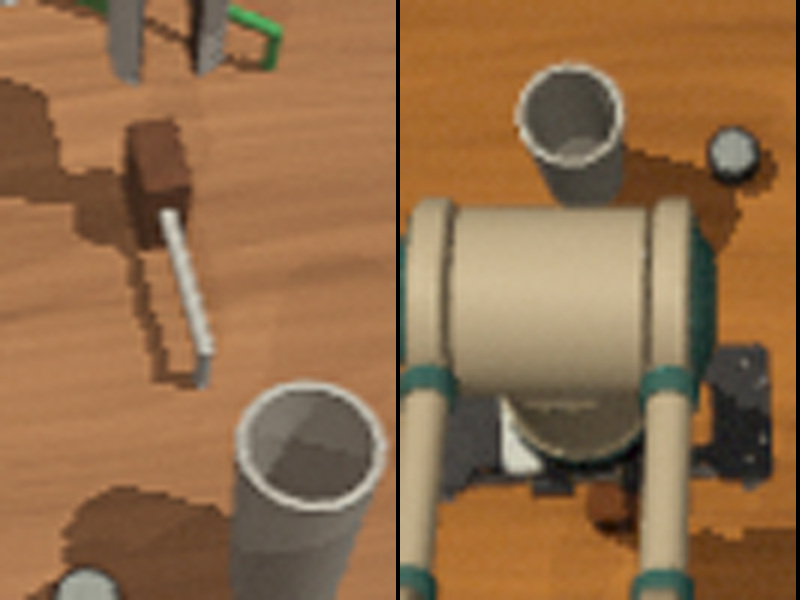

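The fingers were not shut yet (0.024 m, no grip force). The scene crop shows the hook still standing on the bench below them, with its tip at (203,385). I'll reopen, check the pose and grasp again with a longer wait.

Request:
arm_command(targets=[[[0,0,0,0,0,0,0.6],[0,0,0,0,0,0,0.6],[0,0,0,0,0,0,0.6],[0,0,0,0,0,0,0.6],[0,0,0,0,0,0,0.6],[0,0,0,0,0,0,0.6]]])

```text
time_s: 4.08
tool_pos: [0.4775, 0.0708, 0.0874]
tool_rot: [0.0, 1.0, 0.025, -0.0]
wrist_force: [-0.8, 0.3, 0.1]
gripper_width: 0.0525
grasp_force: 0.0
```

```bash
python3 -c "
from h import *
o=st()
S=cap('scene');T=cap('top')
np.set_printoptions(precision=4,suppress=True)
f=lambda X,Y,z:on(S,242-.5+(X+.5)/6,157-.5+(Y+.5)/6,z)[:2]
# previous crop: tip bottom and rod bend, block top corners
print('tip',f(203,387,0),'bend',f(208,350,.034),'rod root',f(168,212,.034))
b=np.array([f(*q,.052)for q in((127,128),(174,120),(189,185),(137,195))]);print(b,b.mean(0))
"
```

```text
t 4.08 p [0.4775 0.0708 0.0874] a 2.89 q [ 0.000e+00  9.997e-01  2.520e-02 -4.000e-04] F [-0.8  0.3  0.1] w 0.0525 g 0.0
tip [0.5736 0.0803] bend [0.5746 0.0801] rod root [0.4983 0.0755]
[[0.4609 0.0618]
 [0.4594 0.0843]
 [0.4969 0.0845]
 [0.4991 0.06  ]] [0.4791 0.0726]
```

Request:
arm_command(targets=[[[0,-0.2,3,0,0,0,0.6],[0,0,2.5,0,0,0,0.6],[0,0,1.4,0,0,0,0.6],[0,0,0,0,0,0,0],[0,0,0,0,0,0,0],[0,0,0,0,0,0,0],[0,0,0,0,0,0,0],[0,0,0,0,0,0,0],[0,0,0,0,0,0,0],[0,0,0,0,0,0,0],[0,0,0,0,0,0,0],[0,0,0,0,0,0,0],[0,0,0,0,0,0,0],[0,0,0,0,0,0,0]]])

```text
time_s: 5.35
tool_pos: [0.4786, 0.0729, 0.0198]
tool_rot: [0.0, 1.0, 0.025, 0.001]
wrist_force: [0.3, 0.1, 6.7]
gripper_width: 0.0236
grasp_force: 30.0
```

Request:
arm_command(targets=[[[0,0,-2,0,0,0,0],[0,0,-2,0,0,0,0],[0,0,-2,0,0,0,0],[0,0,-2,0,0,0,0],[0,0,0,0,0,1.04,0],[0,0,0,0,0,1.04,0],[0,0,0,0,0,1.04,0],[0,0,0,0,0,1.04,0],[0,0,0,0,0,1.04,0],[0,0,0,0,0,0,0]]])

```text
time_s: 6.18
tool_pos: [0.477, 0.0728, 0.0985]
tool_rot: [0.0, 0.98, -0.201, -0.001]
wrist_force: [-0.4, -0.7, -1.1]
gripper_width: 0.0229
grasp_force: 30.0
```

```bash
python3 -c "
from h import *
st((.411,-.035,.065,-23))"
```

```text
t 6.18 p [0.477  0.0728 0.0985] a -23.2 q [ 2.000e-04  9.796e-01 -2.011e-01 -5.000e-04] F [-0.4 -0.7 -1.1] w 0.0229 g 30.0
turn units -0.039 then cm [-1.87 12.5   3.35]
```

Request:
arm_command(targets=[[[-0.5,3,0,0,0,0,0],[-0.5,3,0.5,0,0,0,0],[-0.5,3,1,0,0,0,0],[-0.4,3,1,0,0,0,0],[0,0.5,0.85,0,0,0,0],[0,0,0,0,0,0,0],[0,0,0,0,0,0,0]]])

```text
time_s: 6.77
tool_pos: [0.4111, -0.0345, 0.0652]
tool_rot: [-0.0, 0.98, -0.2, -0.0]
wrist_force: [-0.4, 0.9, -0.6]
gripper_width: 0.0232
grasp_force: 30.0
```

```bash
cat > v.py <<'E'
import sys
from h import *
# usage: name X Y Z : crops around world point in both views
n=sys.argv[1]; P=list(map(float,sys.argv[2:5]))
W=np.zeros((600,800,3),np.uint8)
for k,X in(('scene',0),('top',400)):
    c=cap(k); u,v=proj(c,P); u0,v0=int(u)-40,int(v)-60; print(k,u0,v0)
    W[:,X:X+400]=cv2.resize(c['color'][v0:v0+120,u0:u0+80],None,fx=5,fy=5,interpolation=cv2.INTER_CUBIC)
cv2.imwrite(f'pics/{n}.png',W)
E
python3 v.py pre .58 -.107 .05; python3 -c "
from h import *
st((.5219,-.0823,.062,-23))"
```

```text
scene 166 161
top 249 120
t 6.87 p [ 0.4123 -0.0342  0.0658] a -23.04 q [-2.000e-04  9.799e-01 -1.997e-01  7.000e-04] F [ 0.  -0.4 -1.4] w 0.0232 g 30.0
turn units -0.008 then cm [11.97  0.15  0.38]
```

View pics/pre.png

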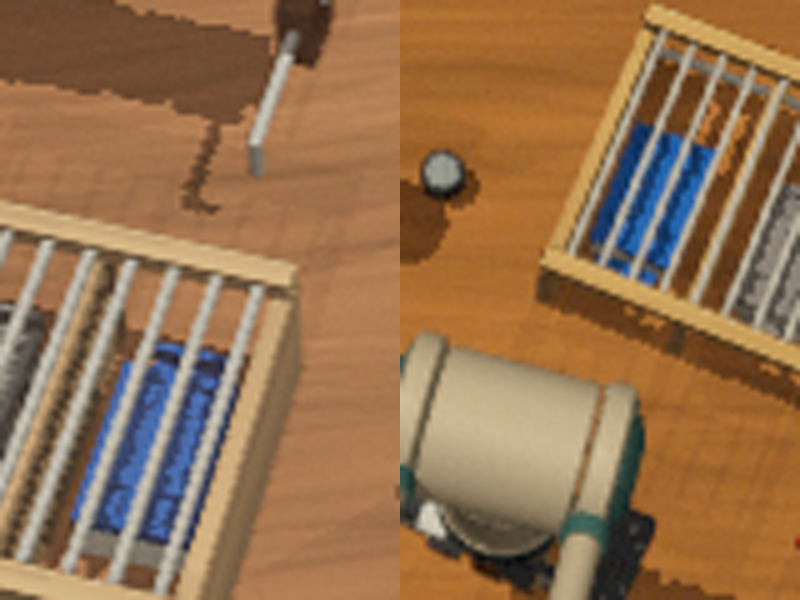

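The scene crop shows the hook tip at (257,175). The lid's front edge runs (128,362)-(240,378) with the dark trough gap at about (190,360), the lip at about (195,348) and the lid's far edge (75,525)-(185,543). In the top crop the lid's far edge runs (635,125)-(715,148).

Run:
```python
from h import *
np.set_printoptions(precision=4,suppress=True)
S=cap('scene');T=cap('top')
d=np.array([np.cos(np.radians(-23)),np.sin(np.radians(-23))]);l=np.array([-d[1],d[0]]);C=np.array([.651,-.192])
def f(c,u0,v0,X,Y,z,n):
    p=on(c,u0-.5+(X+.5)/5,v0-.5+(Y+.5)/5,z)[:2]; print(n,p,'s,t',(p-C)@d,(p-C)@l)
s=lambda X,Y,z,n:f(S,166,161,X,Y,z,n); t=lambda X,Y,z,n:f(T,249,120,X-400,Y,z,n)
o=monitor.get_obs(); p=o['tool_pos'];print('tip pred',p[:2]+.0952*d,p[2]-.0198)
s(257,175,.046,'tip'); s(253,147,.08,'bend')
s(128,362,.05,'S fl');s(240,378,.05,'S fr');s(75,525,.05,'S bl');s(185,543,.05,'S br')
s(190,360,.034,'gap?');s(195,346,.034,'lip')
t(635,125,.05,'T bl');t(715,148,.05,'T br')
t(548,253,.106,'T shelf fl');s(298,262,.106,'S shelf fl (outer)')
t(640,270,.034,'T frontblue z34');t(640,270,.05,'z50')
# blue lid pixels gap line in top view
```

```text
tip pred [ 0.4999 -0.0713] 0.04604808305901385
tip [ 0.4985 -0.071 ] s,t -0.18765134282412513 0.051845318815466696
bend [ 0.5035 -0.0721] s,t -0.18263701821471795 0.05270760403992265
S fl [ 0.6074 -0.1492] s,t -0.056812596250511535 0.02237345090474453
S fr [ 0.6247 -0.0933] s,t -0.06277995907822946 0.08062125250249652
S bl [ 0.6949 -0.1817] s,t 0.03635702132609394 0.02658219192469061
S br [ 0.7119 -0.1293] s,t 0.031529770208562985 0.08151461659731682
gap? [ 0.6016 -0.1179] s,t -0.07443168739185252 0.04892340382858337
lip [ 0.5936 -0.1145] s,t -0.08310205181931028 0.048892084386987625
T bl [ 0.7097 -0.1282] s,t 0.029091535182519723 0.08168696255156824
T br [ 0.6935 -0.1837] s,t 0.03592472707335281 0.02424569599498294
T shelf fl [ 0.6029 -0.0661] s,t -0.09344696869459887 0.09706809782390792
S shelf fl (outer) [ 0.5943 -0.0582] s,t -0.10445887913047823 0.1010531565524552
T frontblue z34 [ 0.6097 -0.1322] s,t -0.06139142673651947 0.038900029504076616
z50 [ 0.6057 -0.1311] s,t -0.0654776693132225 0.03837553972995215
```

Request:
arm_command(targets=[[[2,0.17,0.2,0,0,0,0],[2,0,0,0,0,0,0],[2,0,0,0,0,0,0],[2,0,0,0,0,0,0],[2,0,0,0,0,0,0],[1.4,0,0,0,0,0,0],[0.5,0,0,0,0,0,0],[0,0,0,0,0,0,0],[0,0,0,0,0,0,0]]])

```text
time_s: 7.72
tool_pos: [0.5192, -0.0822, 0.0631]
tool_rot: [-0.0, 0.98, -0.2, -0.001]
wrist_force: [-0.5, 0.2, -1.6]
gripper_width: 0.0233
grasp_force: 30.0
```

```bash
python3 v.py ent .61 -.12 .05; python3 -c "
from h import *
st((.5209,-.0825,.043,-23))"
```

```text
scene 162 172
top 253 112
t 7.82 p [ 0.5186 -0.0822  0.0633] a -23.07 q [-1.000e-04  9.798e-01 -2.000e-01 -7.000e-04] F [ 0.7 -0.4 -0.6] w 0.0233 g 30.0
turn units -0.015 then cm [ 0.22 -0.06  2.03]
```

View pics/ent.png

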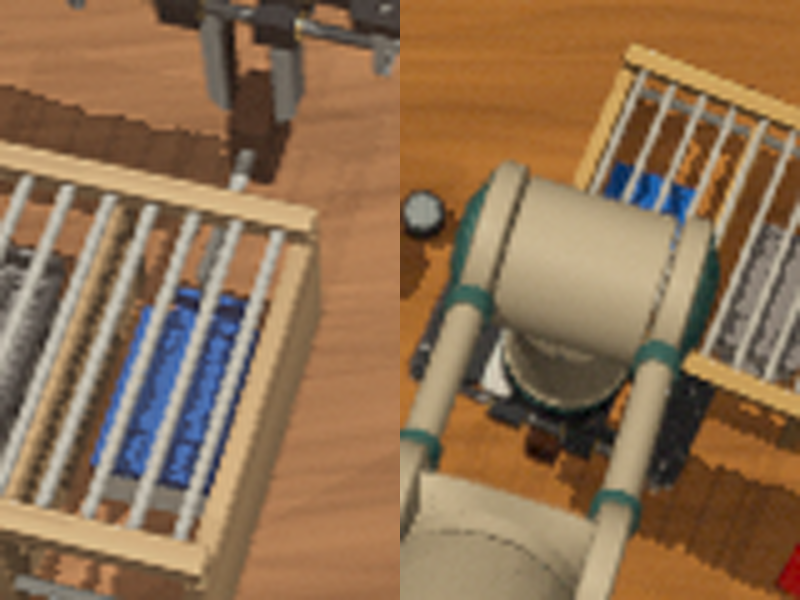

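The scene crop shows the rod passing under the shelf's front frame, its tip at about (207,282), just short of the lip and trough at about (215,295). I'll compare this with the predicted pixels.

Run:
```python
from h import *
np.set_printoptions(precision=4,suppress=True)
S=cap('scene'); p=monitor.get_obs()['tool_pos']
d=np.array([np.cos(np.radians(-23)),np.sin(np.radians(-23)),0]);l=np.array([-d[1],d[0],0]);C=np.array([.651,-.192,0])
def px(P): u,v=proj(S,P); return np.array([(u+.5-162)*5-.5,(v+.5-172)*5-.5])
for z in(.0435,.022): t=p+.0945*d; t[2]=z; print('tip',z,px(t),(t-C)@d,(t-C)@l)
for s in(-.083,-.078,-.0585): print(s,px(C+s*d+.049*l+[0,0,.034]),px(C+s*d+.049*l+[0,0,.05]))
f=lambda X,Y,z:on(S,162-.5+(X+.5)/5,172-.5+(Y+.5)/5,z)
for q in((207,282,.0435),(215,292,.034),(215,302,.034),(215,308,.05),(185,290,.034)):
    P=f(*q);print(q,P[:2],(P-C)@d,(P-C)@l)
```

```text
tip 0.0435 [206.9398 303.1635] -0.07015350808793108 0.04932973909822147
tip 0.022 [209.8406 323.2612] -0.07015350808793108 0.04932973909822147
-0.083 [215.1371 291.2105] [213.0439 275.8995]
-0.078 [212.226  299.2629] [210.0934 284.0095]
-0.0585 [200.7377 331.0409] [198.4479 316.0197]
(207, 282, 0.0435) [ 0.5931 -0.118 ] -0.08216195936686911 0.045501744090969756
(215, 292, 0.034) [ 0.5942 -0.1146] -0.08252883811664005 0.0490750592010803
(215, 302, 0.034) [ 0.6002 -0.1151] -0.07681541903191086 0.050898833836608384
(215, 308, 0.05) [ 0.6128 -0.1152] -0.06516339957246098 0.05575600645180477
(185, 290, 0.034) [ 0.5908 -0.13  ] -0.07959918501937911 0.03351994647725362
```

Request:
arm_command(targets=[[[0.15,0,0,0,0,0,0],[0,0,0.5,0,0,0,0],[0,0,0.5,0,0,0,0],[0,0,0.5,0,0,0,0],[0,0,0.4,0,0,0,0],[0,0,0,0,0,0,0],[0,0,0,0,0,0,0]]])

```text
time_s: 8.45
tool_pos: [0.5208, -0.0835, 0.0438]
tool_rot: [-0.0, 0.98, -0.2, -0.001]
wrist_force: [-0.3, 0.2, -0.8]
gripper_width: 0.0233
grasp_force: 30.0
```

Request:
arm_command(targets=[[[-0.4,0,0,0,0,0,0],[-0.6,0,0,0,0,0,0],[-0.7,0,0,0,0,0,0],[-0.7,0,0,0,0,0,0],[-0.7,0,0,0,0,0,0],[-0.7,0,0,0,0,0,0],[-0.7,0,0,0,0,0,0],[-0.5,0,0,0,0,0,0]]])

```text
time_s: 9.12
tool_pos: [0.4742, -0.0635, 0.0445]
tool_rot: [0.0, 0.98, -0.2, -0.0]
wrist_force: [0.7, -0.9, -1.1]
gripper_width: 0.0233
grasp_force: 30.0
```

```bash
python3 v.py pull .59 -.12 .05; python3 -c "
from h import *
st()"
```

```text
scene 161 165
top 253 118
t 9.22 p [ 0.4737 -0.0633  0.0444] a -23.1 q [-1.000e-04  9.797e-01 -2.002e-01 -7.000e-04] F [ 0.8  0.4 -0.8] w 0.0234 g 30.0
```

View pics/pull.png

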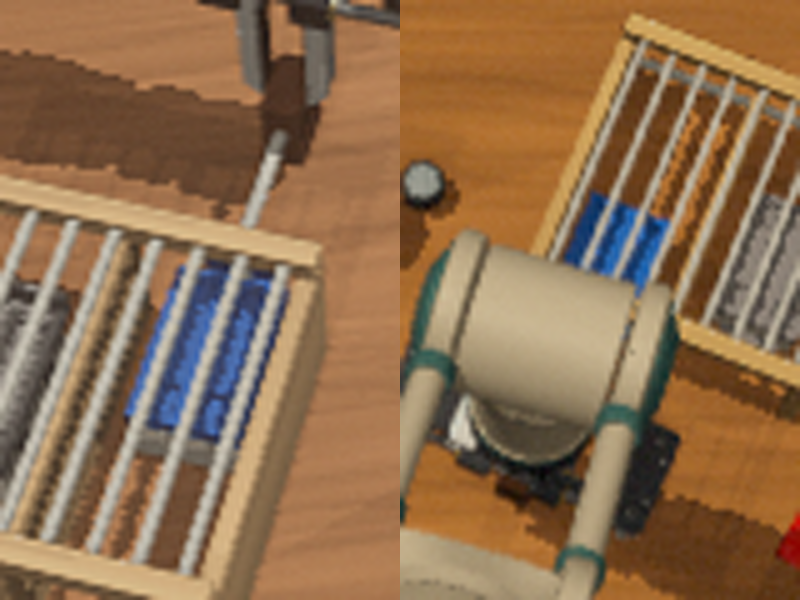

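The blue box has slid forward with the hook: its lid's far edge is now at about (185,445) in the scene crop. I'll keep pulling.

Request:
arm_command(targets=[[[-0.4,0,0,0,0,0,0],[-0.6,0,0,0,0,0,0],[-0.7,0,0,0,0,0,0],[-0.7,0,0,0,0,0,0],[-0.8,0,0,0,0,0,0],[-0.8,0,0,0,0,0,0],[-0.8,0,0,0,0,0,0],[-0.8,0,0,0,0,0,0],[-0.8,0,0,0,0,0,0],[-0.8,0,0,0,0,0,0],[-0.8,0,0,0,0,0,0],[-0.8,0,0,0,0,0,0],[-0.8,0,0,0,0,0,0],[-0.8,0,0,0,0,0,0],[-0.7,0,0,0,0,0,0],[-0.7,0,0,0,0,0,0],[-0.5,0,0,0,0,0,0],[-0.3,0,0,0,0,0,0],[0,0,0,0,0,0,0]]])

```text
time_s: 10.8
tool_pos: [0.3584, -0.0141, 0.0443]
tool_rot: [-0.0, 0.98, -0.2, -0.0]
wrist_force: [-0.2, 0.5, -1.6]
gripper_width: 0.0231
grasp_force: 30.0
```

```bash
cat > blue.py <<'E'
from h import *
np.set_printoptions(precision=4,suppress=True)
def blue(n):
    c=cap(n); m=cv2.inRange(cv2.cvtColor(c['color'],cv2.COLOR_BGR2HSV),(105,130,50),(130,255,255)); m[:110]=0
    k,lab,s,_=cv2.connectedComponentsWithStats(m); i=1+np.argmax(s[1:,4]); v,u=np.nonzero(lab==i)
    P=np.array([on(c,a,b,.05)[:2] for a,b in zip(u,v)],np.float32); r=cv2.minAreaRect(P); print(n,len(P),r,s[i][:4]); print(cv2.boxPoints(r)); return c,lab==i,P
if __name__=='__main__':
    st((.478,.073,.08,3)); blue('scene')
E
python3 blue.py
```

```text
t 10.8 p [ 0.3584 -0.0141  0.0443] a -23.1 q [-0.      0.9797 -0.2003 -0.0005] F [-0.2  0.5 -1.6] w 0.0231 g 30.0
turn units -5.221 then cm [12.4  -8.07 -3.57]
scene 563 ((0.5002104640007019, -0.07150889933109283), (0.060166120529174805, 0.0910743772983551), 67.4725570678711) [202 181  29  31]
[[ 0.4466 -0.0819]
 [ 0.5307 -0.1167]
 [ 0.5538 -0.0612]
 [ 0.4697 -0.0263]]
```

The box is clear: its lid measures 60 x 91 mm at (0.500,-0.0715), yaw -22.5°, rear about 40 mm in front of the shelf. Next I lift the hook and return it.

Request:
arm_command(targets=[[[0.4,0,0,0,0,0,0],[0,0,-1,0,0,0,0],[0,0,-2,0,0,0,0],[0,0,-2.5,0,0,0,0],[0,0,-2.5,0,0,0,0],[0,0,0,0,0,-1.04,0],[0,0,0,0,0,-1.04,0],[0,0,0,0,0,-1.04,0],[0,0,0,0,0,-1.04,0],[0,0,0,0,0,-1.04,0],[2.4,-1.6,0,0,0,0,0],[2.4,-1.6,0,0,0,0,0],[2.4,-1.6,0,0,0,0,0],[2.4,-1.6,0,0,0,0,0],[2.4,-1.6,0,0,0,0,0],[0,0,0,0,0,0,0],[0,0,0,0,0,0,0]]])

```text
time_s: 12.27
tool_pos: [0.4798, 0.0704, 0.1237]
tool_rot: [0.0, 1.0, 0.026, -0.001]
wrist_force: [-0.8, 0.9, -0.9]
gripper_width: 0.0232
grasp_force: 30.0
```

```bash
python3 -c "
from h import *
st((.478,.073,.0205,3))"; python3 blue.py
```

```text
t 12.27 p [0.4798 0.0704 0.1237] a 2.98 q [ 1.000e-04  9.997e-01  2.600e-02 -7.000e-04] F [-0.8  0.9 -0.9] w 0.0232 g 30.0
turn units -0.004 then cm [-0.17 -0.27 10.32]
t 12.27 p [0.4798 0.0704 0.1237] a 2.98 q [ 0.0001  0.9997  0.026  -0.0007] F [-0.8  0.9 -0.9] w 0.0232 g 30.0
turn units -0.004 then cm [-0.17 -0.27  4.37]
scene 521 ((0.5002369284629822, -0.07145185768604279), (0.061422448605298996, 0.09032401442527771), 66.62596130371094) [202 183  29  29]
[[ 0.4466 -0.0817]
 [ 0.5295 -0.1176]
 [ 0.5539 -0.0612]
 [ 0.471  -0.0253]]
```

Request:
arm_command(targets=[[[-0.2,-0.3,3,0,0,0,0],[0,0,3,0,0,0,0],[0,0,2,0,0,0,0],[0,0,1,0,0,0,0],[0,0,0.7,0,0,0,0],[0,0,0.4,0,0,0,0],[0,0,0.2,0,0,0,0],[0,0,0,0,0,0,0],[0,0,0,0,0,0,0]]])

```text
time_s: 13.07
tool_pos: [0.4773, 0.0726, 0.0221]
tool_rot: [0.0, 1.0, 0.025, 0.001]
wrist_force: [-0.1, 0.1, -1.7]
gripper_width: 0.0234
grasp_force: 30.0
```

Still about 2 mm up; ease down until it makes contact.

Request:
arm_command(targets=[[[0,0,0.15,0,0,0,0],[0,0,0.1,0,0,0,0],[0,0,0,0,0,0,0],[0,0,0,0,0,0,0]]])

```text
time_s: 13.4
tool_pos: [0.4774, 0.0729, 0.0198]
tool_rot: [0.0, 1.0, 0.025, 0.001]
wrist_force: [-0.9, 0.1, 5.0]
gripper_width: 0.0233
grasp_force: 30.0
```

Request:
arm_command(targets=[[[0,0,0,0,0,0,0.5],[0,0,0,0,0,0,0.5],[0,0,0,0,0,0,0.5],[0,0,0,0,0,0,0.5],[0,0,0,0,0,0,0.5],[0,0,0,0,0,0,0.5],[0,0,-1.5,0,0,0,0.5],[0,0,-3,0,0,0,0.5],[0,0,-3,0,0,0,0.6],[0,0,-3,0,0,0,1],[0,0,-3,0,0,0,1],[0,0,0,0,0,1.04,1],[0,0,0,0,0,1.04,1],[0,0,0,0,0,1.04,1],[0,0,0,0,0,1.04,1],[0,0,0,0,0,1.04,1],[-4,0,0,0,0,0,1],[-4,0,0,0,0,0,1],[0,0,0,0,0,0,1]]])

```text
time_s: 14.98
tool_pos: [0.3952, 0.1057, 0.1528]
tool_rot: [0.0, 0.98, -0.2, -0.004]
wrist_force: [-1.1, -1.0, -0.7]
gripper_width: 0.0938
grasp_force: 0.0
```

```bash
python3 -c "
from h import *
import blue
st((.5002,-.0715,.014,-22.8))
c,m,P=blue.blue('scene');blue.blue('top')
np.set_printoptions(precision=4,suppress=True)
T=cap('top')
import cv2
def f(T,lo,hi,x,z,n):
    h=cv2.inRange(cv2.cvtColor(T['color'],cv2.COLOR_BGR2HSV),lo,hi);r=np.zeros_like(h);x0,y0,x1,y1=[int(a*.64)for a in x];r[y0:y1,x0:x1]=h[y0:y1,x0:x1]
    v,u=np.nonzero(r)
    if len(v)<4: print(n,len(v));return
    P=np.array([on(T,a,b,z)[:2]for a,b in zip(u,v)],np.float32);print(n,len(v),cv2.minAreaRect(P))
S=c
f(S,(0,60,20),(15,255,110),(405,270,440,312),.04,'hook S dark')
W=np.zeros((600,800,3),np.uint8)
a=T['color'][140:240,110:260]; W[:400,:600]=cv2.resize(a,(600,400),interpolation=cv2.INTER_CUBIC)
a=S['color'][165:215,250:350]; W[400:,:400]=cv2.resize(a,(400,200),interpolation=cv2.INTER_CUBIC)
a=S['color'][165:255,340:430]; W[240:600,440:800]=cv2.resize(a,(360,360),interpolation=cv2.INTER_CUBIC)
cv2.imwrite('pics/rel.png',W)
"
```

```text
t 14.98 p [0.3952 0.1057 0.1528] a -23.02 q [ 0.0003  0.9799 -0.1995 -0.0041] F [-1.1 -1.  -0.7] w 0.0938 g 0.0
turn units -0.044 then cm [16.55 12.27 13.88]
scene 564 ((0.500676691532135, -0.07133448123931885), (0.0619472861289978, 0.09038801491260529), 69.09103393554688) [202 181  29  30]
[[ 0.4474 -0.0841]
 [ 0.5318 -0.1164]
 [ 0.5539 -0.0585]
 [ 0.4695 -0.0263]]
top 529 ((0.48869946599006653, -0.06953822076320648), (0.05964992940425873, 0.11491766571998596), 65.9164810180664) [267 190  26  35]
[[ 0.4241 -0.0733]
 [ 0.529  -0.1202]
 [ 0.5533 -0.0658]
 [ 0.4484 -0.0189]]
hook S dark 146 ((0.4860978126525879, 0.06880547851324081), (0.03688014671206474, 0.07506531476974487), 70.38774108886719)
```

View pics/rel.png

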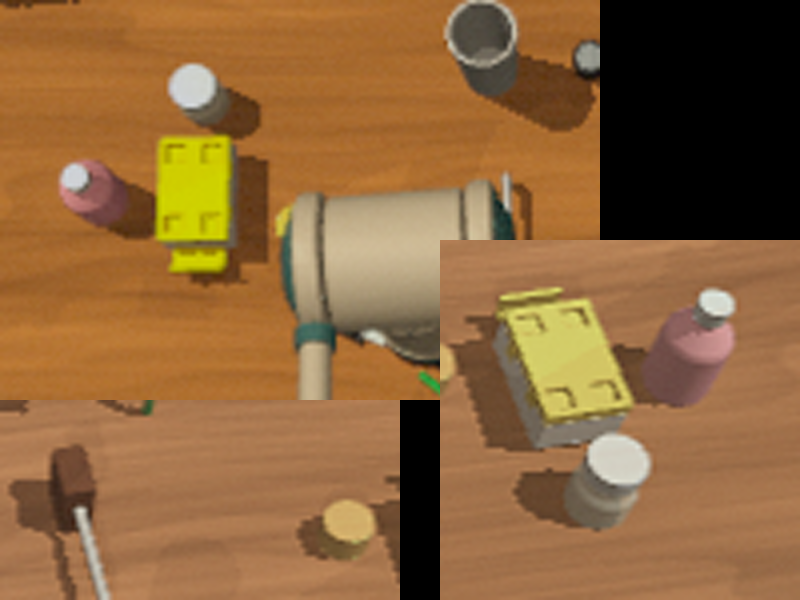

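The hook stands upright at its old place ((75,480) in the lower crop). The yellow box is undisturbed, with the bottle to its +y side and the jar beyond its +x end. Next I grasp the blue box across its width.

Request:
arm_command(targets=[[[3.3,2.5,0,0,0,0,1],[3.3,2.5,0,0,0,0,1],[3.3,2.5,0,0,0,0,1],[3.3,2.5,0,0,0,0,1],[3.3,2.4,0,0,0,0,1],[0,0,0,0,0,0,1],[0,0,0,0,0,0,1]]])

```text
time_s: 15.72
tool_pos: [0.5082, -0.0775, 0.1532]
tool_rot: [0.0, 0.979, -0.202, -0.0]
wrist_force: [-0.0, 0.3, 0.4]
gripper_width: 0.0941
grasp_force: 0.0
```

```bash
python3 -c "
from h import *
np.set_printoptions(precision=4,suppress=True)
st((.500,-.073,.018,-22.8))
S=cap('scene');T=cap('top')
s=lambda X,Y,z,n:print(n,on(S,340-.5+(X-440+.5)/4,165-.5+(Y-240+.5)/4,z)[:2])
t=lambda X,Y,z,n:print(n,on(T,110-.5+(X+.5)/4,140-.5+(Y+.5)/4,z)[:2])
s(715,307,.095,'bottle cap S');t(76,177,.095,'bottle cap T')
s(617,460,.06,'jar S');t(194,86,.06,'jar T')
# recess centres: yellow (recess outlines) in both
for q in((165,143),(210,143),(165,214),(210,214)): pass
Y=[t(158,137,.05,'y fl'),t(236,137,.05,'fr'),t(232,243,.05,'nr'),t(155,241,.05,'nl')]
s(506,305,.05,'S nl?');s(585,300,.05,'S nr');s(632,403,.05,'S');s(546,420,.05,'S')
"
```

```text
t 15.72 p [ 0.5082 -0.0775  0.1532] a -23.36 q [ 0.0001  0.9793 -0.2024 -0.    ] F [-0.   0.3  0.4] w 0.0941 g 0.0
turn units -0.111 then cm [-0.93 -0.09 13.52]
bottle cap S [0.5567 0.4364]
bottle cap T [0.5545 0.4345]
jar S [0.643  0.3498]
jar T [0.6436 0.347 ]
y fl [0.6005 0.3783]
fr [0.601  0.3103]
nr [0.5079 0.3092]
nl [0.509  0.3756]
S nl? [0.5055 0.3183]
S nr [0.509  0.3743]
S [0.596  0.3788]
S [0.6011 0.3175]
```

Request:
arm_command(targets=[[[-0.9,-0.1,3.2,0,0,-0.1,1],[0,0,3.5,0,0,0,1],[0,0,3.5,0,0,0,1],[0,0,2,0,0,0,1],[0,0,1.3,0,0,0,1],[0,0,0,0,0,0,0.3],[0,0,0,0,0,0,0.3],[0,0,0,0,0,0,0.3],[0,0,0,0,0,0,0.3],[0,0,0,0,0,0,0.3],[0,0,0,0,0,0,0.3],[0,0,0,0,0,0,0.3],[0,0,0,0,0,0,0.3]]])

```text
time_s: 16.9
tool_pos: [0.499, -0.071, 0.02]
tool_rot: [0.001, 0.981, -0.196, 0.001]
wrist_force: [-0.9, -2.5, 6.3]
gripper_width: 0.0587
grasp_force: 30.0
```

```bash
python3 blue.py
```

```text
t 16.9 p [ 0.499 -0.071  0.02 ] a -22.6 q [ 0.0006  0.9806 -0.196   0.001 ] F [-0.9 -2.5  6.3] w 0.0587 g 30.0
turn units -5.12 then cm [ -1.34 -14.49  -6.  ]
scene 107 ((0.5347793698310852, -0.08043717592954636), (0.06293097138404846, 0.03397996723651886), 88.58539581298828) [203 200  24  12]
[[ 0.517  -0.1115]
 [ 0.551  -0.1123]
 [ 0.5525 -0.0494]
 [ 0.5186 -0.0486]]
```

Request:
arm_command(targets=[[[0,0,-1.5,0,0,0,0.3],[0,0,-3,0,0,0,0.3],[0,0,-3.5,0,0,0,0.3],[0,0,-3,0,0,0,0.3],[0,0,-1,0,0,0,0.3],[0,0,0,0,0,-1,0.3],[0,0,0,0,0,-1,0.3],[0,0,0,0,0,-1,0.3],[0,0,0,0,0,-1,0.3],[0,0,0,0,0,-1,0.3],[0,0,0,0,0,0,0.3],[0,0,0,0,0,0,0.3]]])

```text
time_s: 17.95
tool_pos: [0.4975, -0.0698, 0.1377]
tool_rot: [-0.0, 1.0, 0.02, -0.001]
wrist_force: [0.3, -0.5, -2.3]
gripper_width: 0.0586
grasp_force: 30.0
```

```bash
python3 -c "
from h import *
st((.555,.345,.14,2.4))"
python3 - <<'E'
import sys;sys.path.insert(0,'.')
from h import *
np.set_printoptions(precision=4,suppress=True)
# yellow yaw: lid side edges in top view, fitted by lines
S=cap('scene');T=cap('top')
for n,c,roi in(('T',T,(225,260,270,335)),('S',S,(545,265,612,345))):
    h=cv2.cvtColor(c['color'],cv2.COLOR_BGR2HSV); m=cv2.inRange(h,(20,110,100),(36,255,255)); r=np.zeros_like(m); x0,y0,x1,y1=[int(a*.64) for a in roi]; r[y0:y1,x0:x1]=m[y0:y1,x0:x1]
    r=cv2.morphologyEx(r,cv2.MORPH_CLOSE,np.ones((3,3),np.uint8)); v,u=np.nonzero(r)
    P=np.array([on(c,a,b,.05)[:2] for a,b in zip(u,v)])
    q=P-[.5555,.345]; L=[];R=[];B=[]
    for x in np.arange(-.036,.040,.004):
        y=q[abs(q[:,0]-x)<.003][:,1]
        if len(y)>3: L.append((x,y.max()));R.append((x,y.min()))
    for y in np.arange(-.026,.027,.004):
        x=q[abs(q[:,1]-y)<.003][:,0]
        if len(x)>3: B.append((y,x.max(),x.min()))
    L,R,B=map(np.array,(L,R,B))
    for nm,A in(('L',L),('R',R)): k=np.polyfit(A[:,0],A[:,1],1); print(n,len(P),nm,np.degrees(k[0]),k[1])
    k=np.polyfit(B[:,0],B[:,1],1); print('far',-np.degrees(k[0]),k[1]); k=np.polyfit(B[:,0],B[:,2],1); print('near',-np.degrees(k[0]),k[1])
E
```

```text
t 17.95 p [ 0.4975 -0.0698  0.1377] a 2.25 q [-4.000e-04  9.998e-01  1.960e-02 -1.000e-03] F [ 0.3 -0.5 -2.3] w 0.0586 g 30.0
turn units -0.03 then cm [  7.48 -41.21  -0.23]
T 616 L 1.266076588061503 0.03171418036242728
T 616 R 3.7683177789669013 -0.03174972426457965
far 4.1046044957178 0.04560700858786654
near -17.776675875849847 -0.06744487395969401
S 773 L 3.171407272823449 0.033632417237741546
S 773 R -0.13019571461410395 -0.03297088229676161
far 2.082042271998737 0.046881101207818236
near -8.975598094636219 -0.056756427570192794
```

Request:
arm_command(targets=[[[0.6,-3.4,0,0,0,0,0.3],[0.6,-3.4,0,0,0,0,0.3],[0.6,-3.4,0,0,0,0,0.3],[0.6,-3.4,0,0,0,0,0.3],[0.6,-3.4,0,0,0,0,0.3],[0.6,-3.4,0,0,0,0,0.3],[0.6,-3.4,0,0,0,0,0.3],[0.6,-3.4,0,0,0,0,0.3],[0.6,-3.4,0,0,0,0,0.3],[0.6,-3.4,0,0,0,0,0.3],[0.7,-3.4,0,0,0,0,0.3],[0.7,-3.4,0,0,0,0,0.3],[0,-0.4,0,0,0,0,0.3],[0,0,0,0,0,0,0.3],[0,0,0,0,0,0,0.3]]])

```text
time_s: 19.3
tool_pos: [0.5545, 0.3441, 0.138]
tool_rot: [0.001, 1.0, 0.021, -0.001]
wrist_force: [-0.4, 0.3, -2.2]
gripper_width: 0.0583
grasp_force: 30.0
```

```bash
python3 v.py hov .556 .345 .09; python3 -c "
from h import *
st((.555,.345,.08,2.4))"
```

```text
scene 334 126
top 115 123
t 19.4 p [0.5548 0.3431 0.1386] a 2.31 q [ 6.000e-04  9.998e-01  2.020e-02 -4.000e-04] F [ 0.   0.7 -2.9] w 0.059 g 30.0
turn units -0.018 then cm [ 0.03 -0.19  5.86]
```

View pics/hov.png

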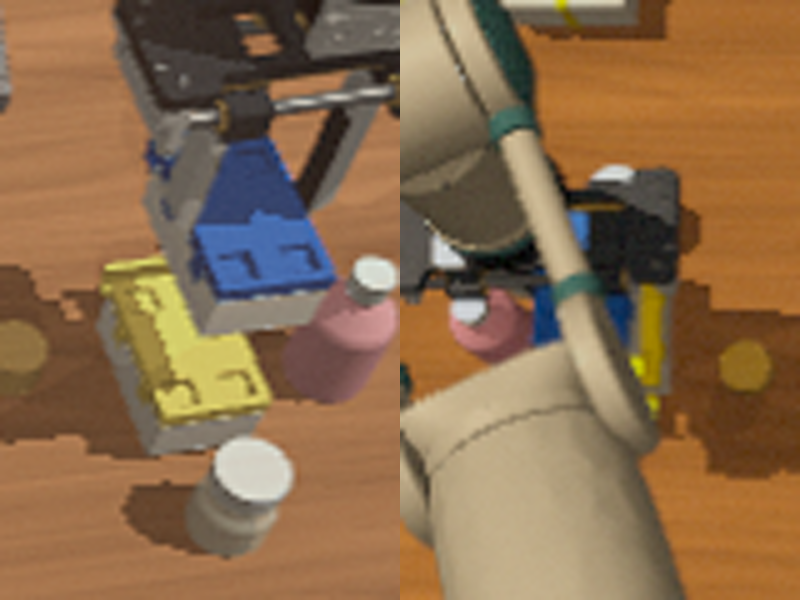

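The scene crop shows the held box's lid far corners at about (213,300) and (335,282), above the yellow lid's far corners at about (162,423) and (270,403). I'll compare them at their heights.

Run:
```python
from h import *
np.set_printoptions(precision=4,suppress=True)
S=cap('scene');p=monitor.get_obs()['tool_pos']; zb=p[2]-.020+.05
f=lambda X,Y,z:on(S,334-.5+(X+.5)/5,126-.5+(Y+.5)/5,z)[:2]
yaw=np.radians(2.4);d=np.array([np.cos(yaw),np.sin(yaw)])
for n,A,z in(('blue',((213,300),(335,282)),zb),('yel',((162,423),(270,403)),.05)):
    a,b=[f(*q,z) for q in A]; e=b-a; print(n,z,a,b,'len',np.hypot(*e),'yaw',np.degrees(np.arctan2(-e[0],e[1])),'centre',(a+b)/2-.045*d)
print(p)
# sub-pixel edges by colour masks: far edge and right edge line fits
h=cv2.cvtColor(S['color'],cv2.COLOR_BGR2HSV)
for n,lo,hi,z in(('blue',(105,130,50),(130,255,255),zb),('yel',(20,90,100),(36,255,255),.05)):
    m=cv2.inRange(h,lo,hi); m[:, :334]=0; m[:,420:]=0; m[:126]=0; m[250:]=0
    v,u=np.nonzero(m); k=[(c,v[u==c].max()+.5) for c in np.unique(u) if (u==c).sum()>3]
    Q=np.array([on(S,a,b,z)[:2] for a,b in k]); x0=np.median(Q[:,0]); 
    Q=Q[Q[:,0]>x0-.012] if n=='blue' else Q[Q[:,0]>Q[:,0].max()-.012]
    c=np.polyfit(Q[:,1],Q[:,0],1); print(n,'far edge yaw',-np.degrees(np.arctan(c[0])),'y',Q[:,1].min(),Q[:,1].max(),'x mid',np.polyval(c,Q[:,1].mean()),len(Q))
```

```text
blue 0.16876168999424146 [0.6063 0.3118] [0.6041 0.3744] len 0.06263820535257648 yaw 1.9989574592989514 centre [0.5603 0.3412]
yel 0.05 [0.6028 0.3167] [0.5986 0.3779] len 0.06136876241498178 yaw 3.947898548079119 centre [0.5557 0.3454]
[0.5549 0.343  0.1388]
blue far edge yaw -1.6026790520251488 y 0.31513472813397103 0.36856481455648177 x mid 0.6017441641424784 23
yel far edge yaw 1.8337557904263215 y 0.3146682945600816 0.3759655629139723 x mid 0.6038160555206982 23
```

Request:
arm_command(targets=[[[0,-0.2,2,0,0,0,0.3],[0,0,2,0,0,0,0.3],[0,0,1.3,0,0,0,0.3],[0,0,0.5,0,0,0,0.3],[0,0,0,0,0,0,0.3],[0,0,0,0,0,0,0.3]]])

```text
time_s: 19.95
tool_pos: [0.5556, 0.3459, 0.0815]
tool_rot: [-0.0, 1.0, 0.02, 0.0]
wrist_force: [1.1, 0.5, -2.3]
gripper_width: 0.0587
grasp_force: 30.0
```

Run:
```python
from h import *
st((.555,.345,.08,2.4))
S=cap('scene');u,v=proj(S,[.58,.345,.07]);u0,v0=int(u)-35,int(v)-30;print(u0,v0)
cv2.imwrite('pics/low.png',cv2.resize(S['color'][v0:v0+55,u0:u0+75],None,fx=10,fy=10,interpolation=cv2.INTER_CUBIC))
```

```text
t 19.95 p [0.5556 0.3459 0.0815] a 2.32 q [-1.000e-04  9.998e-01  2.020e-02  4.000e-04] F [ 1.1  0.5 -2.3] w 0.0587 g 30.0
turn units -0.016 then cm [-0.06  0.09  0.15]
340 167
```

View pics/low.png

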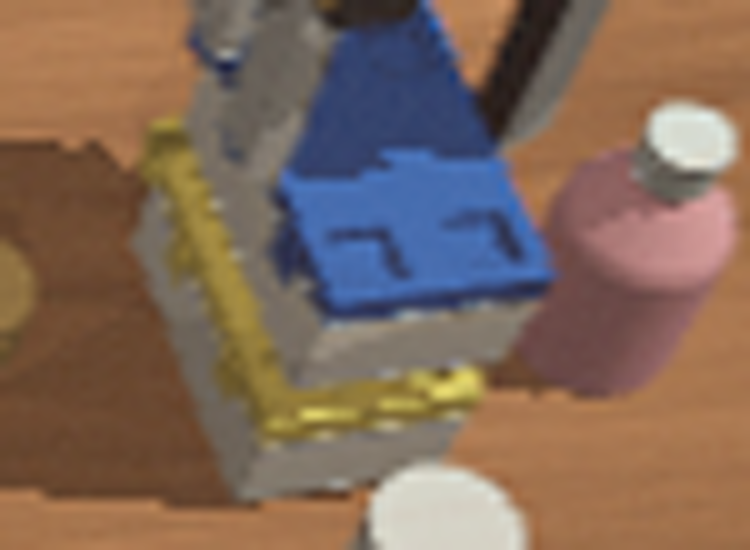

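The scene crop shows the blue lid's lower rim at (335,320)-(552,287) just above the yellow lid's lower rim at (268,438)-(484,400), so the same edge can be compared on both boxes. That was picture 10, the last one allowed.

Run:
```python
from h import *
np.set_printoptions(precision=4,suppress=True)
S=cap('scene');p=monitor.get_obs()['tool_pos']; zb=p[2]-.020
print(p)
f=lambda X,Y,z:on(S,340-.5+(X+.5)/10,167-.5+(Y+.5)/10,z)[:2]
for n,A,z in(('blue lo',((335,320),(552,287)),zb+.047),('yel lo',((268,438),(484,400)),.047),('blue hi',((325,304),(553,271)),zb+.05),('yel hi',((262,420),(484,380)),.05)):
    a,b=[f(*q,z) for q in A]; e=b-a; print(n,a,b,'len',np.hypot(*e),'yaw',np.degrees(np.arctan2(-e[0],e[1])),'mid',(a+b)/2)
h=cv2.cvtColor(S['color'],cv2.COLOR_BGR2HSV)
for n,lo,hi,z,c0,c1 in(('blue',(100,100,40),(130,255,255),zb+.047,375,393),('yel',(20,90,80),(36,255,255),.047,369,386)):
    m=cv2.inRange(h,lo,hi); Q=[]; C=[]
    for c in range(c0,c1):
        v=np.nonzero(m[167:222,c])[0]
        if len(v): Q.append(on(S,c,167+v.max()+.5,z)[:2]); C.append(167+v.max())
    Q=np.array(Q); k=np.polyfit(Q[:,1],Q[:,0],1); r=np.polyval(k,Q[:,1])-Q[:,0]
    print(n,'yaw',-np.degrees(np.arctan(k[0])),'x at y=.345',np.polyval(k,.345),'rms',r.std(),C)
    rows=np.nonzero(m[167:222,340:415].any(1))[0]
    R=[340+np.nonzero(m[167+i,340:415])[0].max() for i in rows]; print('right edge cols',dict(zip(rows.tolist(),[int(x) for x in R])))
```

```text
[0.5561 0.3466 0.0822]
blue lo [0.6055 0.3197] [0.6034 0.378 ] len 0.058316460659335864 yaw 2.08848963342288 mid [0.6044 0.3488]
yel lo [0.6016 0.3187] [0.598  0.3799] len 0.06129943964777766 yaw 3.3837727190888547 mid [0.5998 0.3493]
blue hi [0.6022 0.3173] [0.6005 0.3783] len 0.0610462582693287 yaw 1.6536934811479833 mid [0.6014 0.3478]
yel hi [0.5977 0.3176] [0.5936 0.3805] len 0.0631148116039801 yaw 3.6752545078970327 mid [0.5956 0.349 ]
blue yaw 4.115269034583436 x at y=.345 0.6052608315661862 rms 0.0008775282128636247 [np.int64(198), np.int64(198), np.int64(198), np.int64(198), np.int64(197), np.int64(197), np.int64(197), np.int64(197), np.int64(197), np.int64(197), np.int64(197), np.int64(196), np.int64(196), np.int64(196), np.int64(196), np.int64(195), np.int64(195), np.int64(195)]
right edge cols {1: 382, 2: 383, 3: 383, 4: 384, 5: 384, 6: 385, 7: 385, 8: 386, 9: 387, 10: 387, 11: 387, 12: 388, 13: 388, 14: 389, 15: 389, 16: 389, 17: 390, 18: 390, 19: 391, 20: 391, 21: 391, 22: 393, 23: 393, 24: 393, 25: 394, 26: 394, 27: 394, 28: 394, 29: 389, 30: 385, 31: 378}
yel yaw 2.635467177323873 x at y=.345 0.6024137535608911 rms 0.0011273550241721606 [np.int64(210), np.int64(210), np.int64(210), np.int64(209), np.int64(210), np.int64(209), np.int64(209), np.int64(209), np.int64(209), np.int64(208), np.int64(208), np.int64(209), np.int64(208), np.int64(208), np.int64(208), np.int64(208), np.int64(207)]
right edge cols {12: 357, 13: 358, 14: 358, 15: 359, 16: 359, 17: 360, 18: 360, 19: 360, 20: 361, 21: 361, 22: 362, 23: 362, 24: 362, 25: 363, 26: 363, 27: 364, 28: 364, 29: 364, 30: 365, 31: 365, 32: 366, 33: 366, 34: 366, 35: 367, 36: 387, 37: 387, 38: 387, 39: 387, 40: 386, 41: 386, 42: 380, 43: 373, 44: 366}
```

Request:
arm_command(targets=[[[-0.3,0,0,0,0,-0.06,0.3],[0,0,0.5,0,0,0,0.3],[0,0,0.4,0,0,0,0.3],[0,0,0,0,0,0,0.3],[0,0,0,0,0,0,0.3]]])

```text
time_s: 20.47
tool_pos: [0.5516, 0.3463, 0.0714]
tool_rot: [0.0, 1.0, 0.024, -0.0]
wrist_force: [-0.5, -0.2, -2.5]
gripper_width: 0.0586
grasp_force: 30.0
```

```bash
cat > rel.py <<'E'
from h import *
np.set_printoptions(precision=4,suppress=True)
o=st((.5525,.3455,.065,2.5)); zb=o['tool_pos'][2]-.020
S=cap('scene'); h=cv2.cvtColor(S['color'],cv2.COLOR_BGR2HSV)
def edge(n,lo,hi,z,y0,y1):
    m=cv2.inRange(h,lo,hi); m[:, :340]=0; m[:,420:]=0; m[:167]=0; m[225:]=0; Q=[]
    for c in range(340,420):
        v=np.nonzero(m[:,c])[0]
        if len(v):
            q=on(S,c,v.max()+.5,z)[:2]
            if y0<q[1]<y1: Q.append(q)
    Q=np.array(Q); k=np.polyfit(Q[:,1],Q[:,0],1); bad=abs(np.polyval(k,Q[:,1])-Q[:,0])>.003; Q=Q[~bad]; k=np.polyfit(Q[:,1],Q[:,0],1)
    print(n,len(Q),'yaw',-np.degrees(np.arctan(k[0])),'x far',np.polyval(k,.347)); return np.polyval(k,.347)
a=edge('blue',(100,100,40),(130,255,255),zb+.047,.325,.372); b=edge('yel',(20,90,80),(36,255,255),.047,.325,.372); print('dx',a-b)
# white front faces: bottom edges
E
python3 rel.py
```

```text
t 20.47 p [0.5516 0.3463 0.0714] a 2.7 q [ 0.0003  0.9997  0.0235 -0.0004] F [-0.5 -0.2 -2.5] w 0.0586 g 30.0
turn units 0.039 then cm [0.08 0.08 0.64]
blue 17 yaw 5.239552605347033 x far 0.5999054194617653
yel 17 yaw 2.635467177323873 x far 0.602321693466366
dx -0.0024162740046006492
```

Request:
arm_command(targets=[[[0.15,0.05,0,0,0,0,0.3],[0,0,0.15,0,0,0,0.3],[0,0,0.15,0,0,0,0.3],[0,0,0.1,0,0,0,0.3],[0,0,0,0,0,0,0.3],[0,0,0,0,0,0,0.3]]])

```text
time_s: 21.02
tool_pos: [0.5534, 0.3459, 0.0676]
tool_rot: [0.0, 1.0, 0.023, -0.0]
wrist_force: [-0.3, 0.3, -2.0]
gripper_width: 0.0592
grasp_force: 30.0
```

```bash
python3 rel.py
```

```text
t 21.02 p [0.5534 0.3459 0.0676] a 2.68 q [ 0.0001  0.9997  0.0234 -0.0002] F [-0.3  0.3 -2. ] w 0.0592 g 30.0
turn units 0.037 then cm [-0.1   0.04  0.26]
blue 17 yaw 5.602573742721033 x far 0.6009097288519856
yel 17 yaw 2.635467177323873 x far 0.602321693466366
dx -0.0014119646143804232
```

The feet are about 2.4 mm into the recesses with no contact force. Continue down.

Request:
arm_command(targets=[[[0,0,0.1,0,0,0,0.3],[0,0,0.1,0,0,0,0.3],[0,0,0.05,0,0,0,0.3],[0,0,0,0,0,0,0.3],[0,0,0,0,0,0,0.3]]])

```text
time_s: 21.48
tool_pos: [0.5535, 0.346, 0.0653]
tool_rot: [0.0, 1.0, 0.023, 0.0]
wrist_force: [-0.6, 0.1, -2.1]
gripper_width: 0.0588
grasp_force: 30.0
```

Request:
arm_command(targets=[[[0,0,0.05,0,0,0,0.3],[0,0,0.05,0,0,0,0.3],[0,0,0,0,0,0,0.3],[0,0,0,0,0,0,0.3]]])

```text
time_s: 21.82
tool_pos: [0.5535, 0.346, 0.065]
tool_rot: [-0.0, 1.0, 0.023, 0.0]
wrist_force: [-1.4, -0.8, 2.4]
gripper_width: 0.0586
grasp_force: 30.0
```

Contact came at exactly the seated height (TCP 0.065). Release and retreat straight up.

Request:
arm_command(targets=[[[0,0,0,0,0,0,0.68],[0,0,0,0,0,0,0.7],[0,0,0,0,0,0,0.75],[0,0,0,0,0,0,0.78],[0,0,0,0,0,0,0.78],[0,0,0,0,0,0,0.78],[0,0,-0.5,0,0,0,0.78],[0,0,-1.5,0,0,0,0.78],[0,0,-3,0,0,0,0.78],[0,0,-3,0,0,0,0.78],[0,0,-3,0,0,0,0.78],[0,0,-3,0,0,0,0.78],[-3,2,-2,0,0,0,0.78],[-3,3,0,0,0,0,0.78],[-3,3,0,0,0,0,0.78],[-3,3,0,0,0,0,0.78],[-3,3,0,0,0,0,0.78],[-3,3,0,0,0,0,0.78],[0,0,0,0,0,0,0.78]]])

```text
time_s: 23.4
tool_pos: [0.3778, 0.1663, 0.2247]
tool_rot: [0.002, 1.0, 0.022, -0.002]
wrist_force: [-0.7, 0.4, -0.9]
gripper_width: 0.0735
grasp_force: 0.0
```

Run:
```python
from h import *
np.set_printoptions(precision=4,suppress=True)
st()
for n in('scene','top'):
    c=cap(n); h=cv2.cvtColor(c['color'],cv2.COLOR_BGR2HSV)
    m=cv2.inRange(h,(100,110,40),(130,255,255)); u,v=map(int,proj(c,[.55,.345,.09])); r=np.zeros_like(m); r[v-35:v+35,u-35:u+35]=m[v-35:v+35,u-35:u+35]
    v,u=np.nonzero(r); print(n,len(v))
    for z in(.095,.100): print(z,cv2.minAreaRect(np.array([on(c,a,b,z)[:2] for a,b in zip(u,v)],np.float32)))
    m=cv2.inRange(h,(20,90,80),(36,255,255)); u,v=map(int,proj(c,[.555,.345,.05])); 
    r=np.zeros_like(m); r[v-30:v+35,u-30:u+30]=m[v-30:v+35,u-30:u+30]; v,u=np.nonzero(r); P=np.array([on(c,a,b,.047)[:2] for a,b in zip(u,v)]); print(' yellow visible',len(v),P.min(0),P.max(0))
```

```text
t 23.4 p [0.3778 0.1663 0.2247] a 2.56 q [ 0.0016  0.9997  0.0223 -0.0018] F [-0.7  0.4 -0.9] w 0.0735 g 0.0
scene 643
0.095 ((0.5501786470413208, 0.3431989252567291), (0.10203436017036438, 0.06320549547672272), 3.3277390003204346)
0.1 ((0.5534821152687073, 0.34081873297691345), (0.1014864593744278, 0.06286606937646866), 3.327763795852661)
 yellow visible 143 [0.4967 0.2578] [0.6035 0.378 ]
top 400
0.095 ((0.5609256625175476, 0.3420945405960083), (0.07992307096719742, 0.060673218220472336), 2.8908252716064453)
0.1 ((0.5597946643829346, 0.3409237265586853), (0.07966455072164536, 0.0604773573577404), 2.8901660442352295)
 yellow visible 26 [0.4574 0.3115] [0.5942 0.3642]
```

```bash
python3 -c "
from plant import sign_off
print(sign_off())"
```

```text
the job is handed in; nothing more can be done
None
```

I pulled the blue box clear with the hook, stood the hook back upright at its old place, and stacked the blue box on the yellow box; by force, height and camera readings it is seated and aligned, and the job is handed in at about 23.5 s.

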